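# Close an access panel with two quarter-turn fasteners

### The job

The hinged access panel on top of the white interface box stands ajar on its springy seal. Put a fingertip in the slot of each of its two round black fasteners and, pressing the panel down flush, turn the fastener a quarter turn clockwise until it stops, so that both are locked and the panel stays down when you let go. Do this by touch only: do not lift the panel, and do not move or pick up the things standing on and round the box.

Things in the scene. Friction and masses are not known exactly. Their poses are not given: they have to be found in the camera images.
- enclosure: White metal interface box fixed to the desk, 270 deep (x) x 320 wide (y) x 70 mm high. Origin on the desk 140 mm behind its front face, midway across; x points from its front (three round sockets, towards the robot) to its back, z up. In its top is an aluminium panel 196 x 276 mm, hinged at the back, with two black slotted fasteners at x = -50, y = +75 and -75 mm.
- panel (a joint): Opening angle of the panel (rad): 0 = shut, flush with the box's rim; it rests near 0.075 on its seal, the slots then about 11 mm higher than when shut. Hinge axis level, along the box's y axis at x = +100 mm, 66 mm up. Holding it shut takes about 5 N down at a fastener, rising evenly from 0; then a firm stop. With a fastener locked it stays at about 0.01.
- left_slot (a point): Centre of the slot floor in the left (+y) fastener, a dial 84 mm across turning in a fixed collar flush with its top, outer diameter 100 mm. Slot through the dial's centre: 30 mm wide, 84 long, 14 deep, flat floor, closed at the ends by the collar. x axis along the slot, z up, on the dial's axis; it turns with the dial. With the panel shut the floor is 72 mm above the desk.
- right_slot (a point): The same point of the right (-y) fastener, of the same shape and size.
- left_fastener (a joint): Turn of the left fastener (rad), growing clockwise from above: 0 = open, slot along the box's x axis; 1.571 = locked, slot across the box, at its stop. Starts at 0 to 0.35; stays where left, friction 0.07 N m. From about 1.1 a tongue slides under a catch: it goes on only while the panel is pressed to within 2 mm of flush at the fastener, else it is blocked.
- right_fastener (a joint): The same for the right fastener.
- block_123: Steel set-up block, 45 x 70 x 40 mm, stands left of the box; a bystander, to be left alone. Origin at the centre of its underside.
- sample_bottle: Small plastic bottle with a screw cap, diameter 52 mm, 105 mm high, left of the box; a bystander, to be left alone. Origin at the centre of its underside.
- ring_gauge: Steel ring gauge, diameter 47 mm, 18 mm high, right of the box; a bystander, to be left alone. Origin at the centre of its underside.
- screwdriver: Screwdriver, 171 mm long, 26 mm thick, lies right of the box; a bystander, to be left alone. Origin at the centre of its underside.
- bolt_m8: Black bolt standing on its head, diameter 12 mm, 38 mm high, left of the box near its front; a bystander, to be left alone. Origin at the centre of its underside.
- marker_blk: Marker pen, 135 mm long, 17 mm thick, lies behind the box; a bystander, to be left alone. Origin at the centre of its underside.
- wax_dab: Knob of fixing wax, 25 x 26 x 12 mm, left on the box's front rim between the fasteners; a bystander, to be left alone. Origin at the centre of its underside.

How it is judged:
At the end, for the whole second after the job is handed in: Both fasteners are turned clockwise to at least 1.4 rad (1.57 is the stop) and the panel stays within 0.025 rad of shut with the robot clear of it (value of joint each of left_fastener, right_fastener above 1.4 rad and value of joint panel below 0.025 rad); the robot touches nothing.
It fails at once if the panel is lifted open (past 0.16 rad) (value of joint panel above 0.16 rad).
It fails at once if one of the things standing on and round the box is moved more than 25 mm, or lifted (distance of any of block_123, sample_bottle, ring_gauge, screwdriver, bolt_m8, marker_blk, wax_dab from where it was at the start of the episode above 0.025 m).
It also fails if it takes over 54 s, if anything falls off the work surface, if the arm or the gripper's body presses on something with over 40 N, if the wrist force passes 120 N, or if a joint passes its speed limit or range.

### The arm

A 6-joint arm with a two-finger parallel gripper is mounted at the origin on a cart in front of the work surface, level with it; the furniture and walls round the work are solid. World frame = base frame: x ahead of the robot, y to its left, z up, the work surface at z = 0. Lengths are in m, angles in rad, forces in N, time in s.
With the tool pointing down it reaches from about 0.35 to 0.975 m from the base axis. Payload 4.9 kg.
Tool frame: the origin (TCP) lies at the very end of the fingers, on their centre line; the grasp point (between the pads) lies 19 mm behind it; z points along the fingers, y is the direction in which the jaws open and shut (so a half turn about z gives the same grasp; the last joint's range is limited). The gripper opens to 85 mm and grips with 20 to 120 N. Pads are 22 mm wide; open, the fingers measure 114 mm over their backs; the gripper's body (76 mm by 85 mm) begins 54 mm behind the grasp point. The pads swing forward as they close: fully open they stand 13 mm farther back than shut.
Start: joints at [-1.233, 0.053, 1.613, -0, 1.476, -0.119], TCP at [0.276, -0.561, 0.231] pointing down, gripper open.
Joint ranges: [-3.01, 3.01], [-1.01, 2.22], [0.06, 2.58], [-1.02, 4.17], [0.09, 2.62], [-3.14, 3.14]. Speed limits (rad/s): [2.57, 2.57, 3.14, 3.14, 3.14, 3.14].

### API

Orientations are given as a unit quaternion [w, x, y, z].
In Python, from plant import state, eyes, job_done gives the robot as it stands.
- The arm moves only by the tool apply_moves, never from a script. Its argument "commands" is a list of rows, each an object with "linear": the shift along the tool's x, y, z in m, a list of three; "delta_rot": the turn, a rotation vector about the tool's x, y, z in degrees, a list of three; "fingers": the closure in counts, from 0 (fully open) to 255 (shut). In form: [{"linear": [x, y, z], "delta_rot": [wx, wy, wz], "fingers": fingers}, ...]. A call has exactly 8 rows; each row is the pose to reach, as a shift and turn from the pose commanded when the call began, along the tool's axes at that moment; what a row does not reach only later rows make up. A row lasts 1/10 s, in which the tool goes at most 50 mm and 8.59 degrees, less where a joint would pass 70% of its speed; a pose out of reach is approached as far as the arm can. A call with a gripper value outside its range is refused whole. The fingers move at their own pace and stop on an object; the grip force is fixed at half the most. Time passes only in rows, so rows that repeat a pose let the fingers close, or fill a call up. It gives the time, the measured TCP pose, the force and the opening at its end, in the units of the state.
- state(): the state, without advancing time (a new reading comes with each control period).
- eyes.grab_frame(name): name is "scene" or "top" or "wrist"; returns the picture (400x640x3 uint8, red, green, blue); there is no depth.
- eyes.camera_params(name): a dict with "fx", "fy", "cx", "cy" (pixels), "k1" (the pictures are not rectified: a ray, as slopes to the right and down, at radius r is drawn at 1 + k1 r^2 times it, then the intrinsics apply), "position" and "rotation" of the camera in the world; the wrist camera has in their place "T_tool_cam" (4x4, takes a point from camera to tool coordinates, whose origin is the TCP and whose axes are the flange's). Camera axes: x right, y down, z forward; pixel columns grow to the right and rows downward; lengths in m; the calibration is good to about 2 mm. A picture is of the moment at which its call begins: read the wrist's pose just before it. camera_params takes no time and is no camera call.
- job_done(): hands the job in, once; it reports no verdict.
The state is a dict: "time": time; "joint_pos": joint angles; "joint_vel": joint speeds; "joint_efforts": joint torques, N m; "tool_pos": TCP position; "tool_rot": TCP orientation; "contact_force": force on the tool from outside, world axes, zero at the start; "ft_torque": the same for the moment, N m; "gripper_width": opening from 0.0 (shut) to 1.0 (fully open).
Only numpy, scipy, OpenCV 4.12 (cv2) and the standard library are available. Lean on these libraries where they do the work, as an engineer would, in place of code of your own. Each camera call takes 0.05 s, during which the arm holds its last target.

## Working session

There is one attempt and no reset: what is moved stays moved. The work goes in short steps, Python scripts to look and compute and a tool call to move; the robot and the scene stay as the last step left them, time stands still between calls to the robot, and variables do not carry over. Pictures are saved under pics/ and viewed, and the job is handed in when it is done.

Besides the shell and the picture viewer there is one more tool, called after ">>>" as name([rows], argument=value, ...), one row to a line, values as JSON. apply_moves: Moves the arm, as the interface text tells. Its arguments: {"type":"object","properties":{"commands":{"type":"array","items":{"type":"object","properties":{"linear":{"type":"array","items":{"type":"number"}},"delta_rot":{"type":"array","items":{"type":"number"}},"fingers":{"type":"number"}}}}},"required":["commands"]}

```bash
ls; mkdir -p pics; python3 - <<'E'
from plant import state, eyes
import cv2
print(state())
for n in ("scene","top"):
    im=eyes.grab_frame(n); cv2.imwrite(f"pics/{n}0.png",im[:,:,::-1]); print(n,eyes.camera_params(n))
print(eyes.camera_params("wrist"))
E
```

```text
pics
{'time': 0.0, 'joint_pos': array([-1.23299210e+00,  5.33383393e-02,  1.61432263e+00, -2.26697749e-05,
        1.47597872e+00, -1.19010345e-01]), 'joint_vel': array([ 0.00133887, -0.00170776,  0.00074489,  0.00050229,  0.00154155,
       -0.00050876]), 'joint_efforts': array([ 1.39732951e-03, -3.93679655e+01, -3.70176530e+01, -2.54661904e-05,
        7.12899680e-03,  6.93886079e-06]), 'tool_pos': array([ 0.27546078, -0.56032059,  0.23005739]), 'tool_rot': array([-1.01616942e-03,  9.74027507e-01,  2.26427400e-01, -1.22962146e-04]), 'contact_force': array([-0.0358081 ,  0.02341364,  0.08844144]), 'ft_torque': array([-0.03564186, -0.0605169 ,  0.045771  ]), 'gripper_width': 1.0019608480462974}
scene {'fx': 434.6189231031276, 'fy': 434.6189231031276, 'cx': 322.67983167810206, 'cy': 194.5817554150012, 'k1': -0.08662226500430224, 'position': array([0.0671534 , 0.61824591, 0.70443747]), 'rotation': array([ 0.15499563, -0.30107702,  0.84998004, -0.40356278])}
top {'fx': 483.3014366048064, 'fy': 483.3014366048064, 'cx': 317.6052807868113, 'cy': 204.75035582966305, 'k1': -0.10258711546345192, 'position': array([0.40751258, 0.02785362, 1.27085571]), 'rotation': array([-0.04588938,  0.71336773, -0.69721853,  0.0537306 ])}
{'fx': 347.4657628906348, 'fy': 347.4657628906348, 'cx': 322.0441024670591, 'cy': 195.66283489143404, 'k1': -0.02259148955672391, 'T_tool_cam': array([[-8.19098970e-04, -9.46042094e-01, -3.24042722e-01,
         8.38278286e-02],
       [ 9.99999539e-01, -6.12265372e-04, -7.40241213e-04,
         2.14876284e-04],
       [ 5.01899209e-04, -3.24043179e-01,  9.46042159e-01,
        -1.42982439e-01],
       [ 0.00000000e+00,  0.00000000e+00,  0.00000000e+00,
         1.00000000e+00]])}
```

View pics/scene0.png

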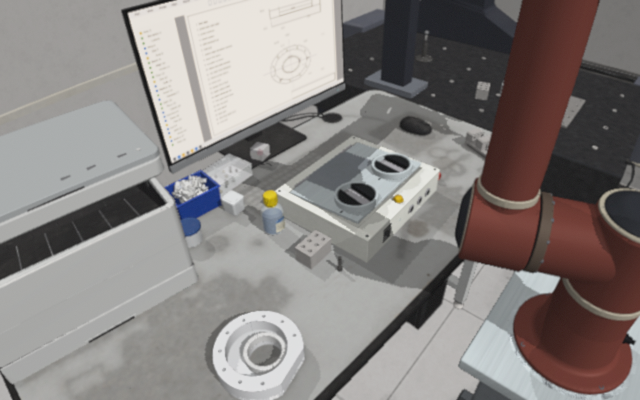

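View pics/top0.png

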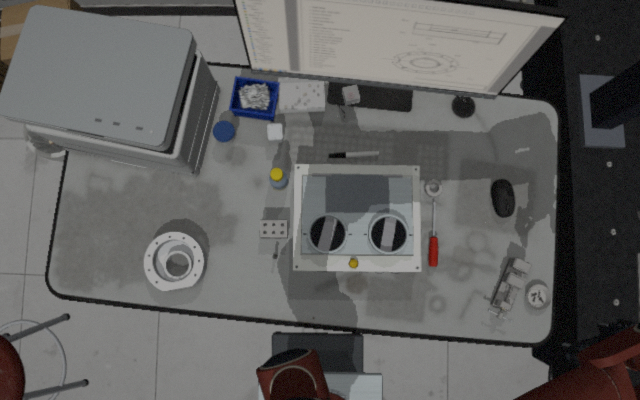

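The top view shows the box at about (293–422, 165–271), with fasteners near (327,234) and (388,234) and wax at (353,263). I'll zoom in to measure.

```bash
python3 - <<'E'
import cv2
im=cv2.imread("pics/top0.png")
c=im[155:280,285:430]
cv2.imwrite("pics/topz.png",cv2.resize(c,None,fx=5,fy=4.8,interpolation=cv2.INTER_CUBIC)[:600,:800])
c=im[205:262,300:415]
cv2.imwrite("pics/topz2.png",cv2.resize(c,None,fx=6.5,fy=6.5,interpolation=cv2.INTER_CUBIC)[:600,:800])
E
```

```text
(no output)
```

View pics/topz.png

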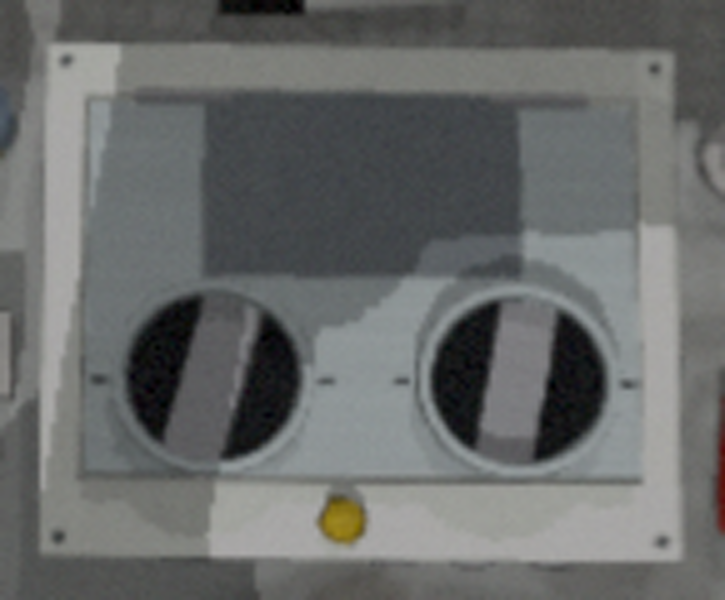

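View pics/topz2.png

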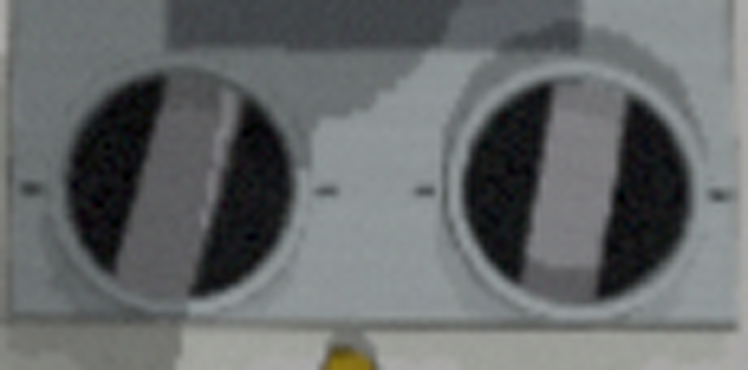

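```bash
cat > h.py <<'E'
import numpy as np, cv2
from scipy.spatial.transform import Rotation as R
from scipy.optimize import least_squares
from plant import state, eyes
def q2R(q): return R.from_quat(np.roll(q,-1)).as_matrix()
def cam(n,s=None):
    p=eyes.camera_params(n)
    if n=="wrist":
        s=s or state(); T=np.eye(4); T[:3,:3]=q2R(s["tool_rot"]); T[:3,3]=s["tool_pos"]
        M=T@p["T_tool_cam"]; return p,M[:3,:3],M[:3,3]
    return p,q2R(p["rotation"]),p["position"]
def project(c,P):
    p,Rm,t=c; v=(np.atleast_2d(P)-t)@Rm; a=v[:,:2]/v[:,2:]; a=a*(1+p["k1"]*(a**2).sum(1,keepdims=True))
    return a*[p["fx"],p["fy"]]+[p["cx"],p["cy"]]
def back(c,uv,z):
    p,Rm,t=c; d=(np.atleast_2d(uv)-[p["cx"],p["cy"]])/[p["fx"],p["fy"]]; a=d.copy()
    for _ in range(20): a=d/(1+p["k1"]*(a**2).sum(1,keepdims=True))
    r=np.c_[a,np.ones(len(a))]@Rm.T; return t+r*((z-t[2])/r[:,2])[:,None]
def box2w(b,P):
    c,s=np.cos(b[2]),np.sin(b[2]); P=np.atleast_2d(P)
    return np.c_[b[0]+c*P[:,0]-s*P[:,1], b[1]+s*P[:,0]+c*P[:,1],P[:,2]]
# box: origin 140 mm behind front face -> x from -0.14 to 0.13
CORN=np.array([[.13,.16,.07],[.13,-.16,.07],[-.14,-.16,.07],[-.14,.16,.07]])
def fast(y,phi=.075):  # dial top centre, box frame; slot floor z .072 shut, top .086
    dx,dz=-.15,.086-.066
    return [.1+dx*np.cos(phi)+dz*np.sin(phi), y, .066+dz*np.cos(phi)-dx*np.sin(phi)]
E
python3 - <<'E'
from h import *
c=cam("top")
z=np.array([[45,45],[675,50],[680,558],[40,555]])/[5,4.8]+[285,155]-.4
f=np.array([[180,190],[578,190]])/6.5+[300,205]-.4
print(back(c,z,.07))
def res(b): return np.r_[(project(c,box2w(b,CORN))-z).ravel(),(project(c,box2w(b,[fast(.075),fast(-.075)]))-f).ravel()]
r=least_squares(res,[.5,0,0]); print(r.x,r.fun.round(1))
b=r.x
print(box2w(b,[fast(.075),fast(-.075)]))
# slot angles by centreline ends (zoom2)
for e in ([[200,75],[153,290]],[[590,85],[560,295]]):
    w=back(c,np.array(e)/6.5+[300,205],.09); d=w[0]-w[1]; print("slot ang deg",np.degrees(np.arctan2(d[1],d[0])))
print("wax",back(c,[[353.5,263]],.08))
E
```

```text
[[ 0.68128723  0.07967728  0.07      ]
 [ 0.6870463  -0.24241842  0.07      ]
 [ 0.41835205 -0.24314123  0.07      ]
 [ 0.41360579  0.07445365  0.07      ]]
[ 0.55440007 -0.08271641  0.01463158] [ 0.2 -0.3 -0.6  0.1  0.6  0.7 -0.3  0.6 -0.  -0.8  0.1 -0.3]
[[ 0.50522816 -0.00842789  0.09718323]
 [ 0.50742282 -0.15841184  0.09718323]]
slot ang deg -11.183600315770533
slot ang deg -7.958496948125769
wax [[ 0.43443357 -0.07477139  0.08      ]]
```

```bash
cat >> h.py <<'E'
def plan(xyz,tyang=None):
    "tool shift to world xyz; tyang = wanted world angle (deg) of tool y, tool straight down"
    s=state(); Rm=q2R(s["tool_rot"]); d=Rm.T@(np.array(xyz)-s["tool_pos"])
    print("t",s["time"],"pos",s["tool_pos"].round(4),"ty",np.degrees(np.arctan2(Rm[1,1],Rm[0,1])).round(2),"lin",d.round(4),end=" ")
    if tyang is not None:
        a=np.radians(tyang); y=np.array([np.cos(a),np.sin(a),0]); zz=np.array([0,0,-1.]); x=np.cross(y,zz)
        print("rot",np.degrees(R.from_matrix(Rm.T@np.c_[x,y,zz]).as_rotvec()).round(2),end=" ")
    print("F",s["contact_force"].round(1),"T",s["ft_torque"].round(2),"w",round(s["gripper_width"],3),"j",s["joint_pos"].round(2))
E
python3 -c "
from h import *
plan([.505,-.02,.22],-11)"
```

```text
t 0.1 pos [ 0.2755 -0.5604  0.2302] ty -63.83 lin [ 0.4443 -0.3837  0.011 ] rot [ -0.09  -0.06 -52.83] F [0.4 0.5 0.1] T [-0.06  0.01  0.04] w 1.003 j [-1.23  0.05  1.61 -0.    1.48 -0.12]
```

>>> apply_moves([
  {"linear": [0.444, -0.384, 0.0], "delta_rot": [0, 0, -53], "fingers": 150},
  {"linear": [0.444, -0.384, 0.0], "delta_rot": [0, 0, -53], "fingers": 150},
  {"linear": [0.444, -0.384, 0.0], "delta_rot": [0, 0, -53], "fingers": 150},
  {"linear": [0.444, -0.384, 0.0], "delta_rot": [0, 0, -53], "fingers": 150},
  {"linear": [0.444, -0.384, 0.0], "delta_rot": [0, 0, -53], "fingers": 150},
  {"linear": [0.444, -0.384, 0.0], "delta_rot": [0, 0, -53], "fingers": 150},
  {"linear": [0.444, -0.384, 0.0], "delta_rot": [0, 0, -53], "fingers": 150},
  {"linear": [0.444, -0.384, 0.0], "delta_rot": [0, 0, -53], "fingers": 150},
])

```text
time: 0.9
tool_pos: [0.4319, -0.1906, 0.2309]
tool_rot: [-0.0, 0.771, 0.637, 0.0]
contact_force: [0.2, 0.1, 0.1]
gripper_width: 0.41
```

```bash
python3 -c "
from h import *
plan([.505,-.02,.22],-11)"
```

```text
t 0.9 pos [ 0.4319 -0.1906  0.2309] ty -10.82 lin [0.1813 0.0398 0.011 ] rot [-0.   -0.01  0.18] F [0.2 0.1 0.1] T [ 0.03 -0.04 -0.03] w 0.41 j [-0.57 -0.33  1.96  0.    1.51 -0.38]
```

>>> apply_moves([
  {"linear": [0.18, 0.04, 0.0], "delta_rot": [0, 0, 0], "fingers": 150},
  {"linear": [0.18, 0.04, 0.0], "delta_rot": [0, 0, 0], "fingers": 150},
  {"linear": [0.18, 0.04, 0.0], "delta_rot": [0, 0, 0], "fingers": 150},
  {"linear": [0.18, 0.04, 0.0], "delta_rot": [0, 0, 0], "fingers": 150},
  {"linear": [0.18, 0.04, 0.0], "delta_rot": [0, 0, 0], "fingers": 150},
  {"linear": [0.18, 0.04, 0.0], "delta_rot": [0, 0, 0], "fingers": 150},
  {"linear": [0.18, 0.04, 0.0], "delta_rot": [0, 0, 0], "fingers": 150},
  {"linear": [0.18, 0.04, 0.0], "delta_rot": [0, 0, 0], "fingers": 150},
])

```text
time: 1.7
tool_pos: [0.5045, -0.0245, 0.2311]
tool_rot: [-0.0, 0.771, 0.636, -0.0]
contact_force: [-0.4, -0.5, -0.1]
gripper_width: 0.412
```

```bash
python3 -c "
from h import *
plan([.505,-.008,.13],-11)
s=state();im=eyes.grab_frame('wrist');cv2.imwrite('pics/w1.png',im[:,:,::-1])
c=cam('wrist',s);b=[.5544,-.08272,.01463]
print(project(c,box2w(b,[fast(.075),fast(-.075)])),project(c,s['tool_pos']))
"
```

```text
t 1.7 pos [ 0.5045 -0.0245  0.2311] ty -10.94 lin [ 0.0163 -0.0026  0.1011] rot [-0.02  0.01  0.06] F [-0.4 -0.5 -0.1] T [-0.02 -0.05 -0.  ] w 0.412 j [-0.2  -0.24  1.89 -0.    1.5  -0.  ]
[[318.96168613 164.2960856 ]
 [351.54406464 314.07732513]] [[321.51862806 265.73855064]]
```

View pics/w1.png

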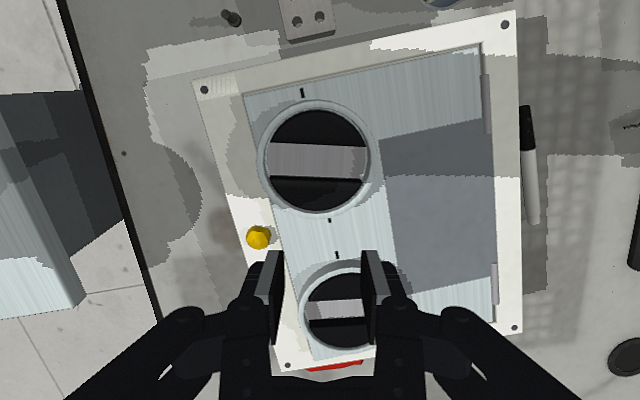

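```bash
python3 - <<'E'
import cv2
im=cv2.imread("pics/w1.png")
cv2.imwrite("pics/w1z.png",cv2.resize(im[90:230,245:395],None,fx=4.2,fy=4.2,interpolation=cv2.INTER_CUBIC))
E
```

```text
(no output)
```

View pics/w1z.png

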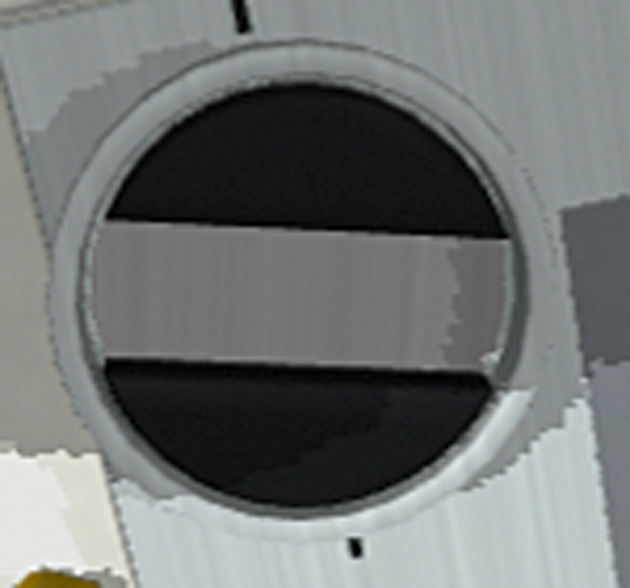

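```bash
python3 - <<'E'
from h import *
s=state(); c=cam("wrist",s)
Z=lambda p:np.array(p)/4.2+[245,90]-.4
print("dial",back(c,Z([[303,296]]),.0972), "expected", box2w([.5544,-.08272,.01463],[fast(.075)]))
a=back(c,Z([[107,220],[505,238]]),.0972); d=a[1]-a[0]; print(a,"ang",np.degrees(np.arctan2(d[1],d[0])), np.linalg.norm(d))
e=back(c,Z([[92,296],[514,296],[303,83],[303,508]]),.0972);print(np.linalg.norm(e[0]-e[1]),np.linalg.norm(e[2]-e[3]))
z=np.array([[192,81],[518,10],[523,335]]); print(back(c,z,.07)); 
E
```

```text
dial [[ 0.50422681 -0.00461203  0.0972    ]] expected [[ 0.50522821 -0.00843141  0.09718323]]
[[ 0.47041809  0.01705239  0.0972    ]
 [ 0.54440996 -0.00084243  0.0972    ]] ang -13.595837191874628 0.07612503177549401
0.08185611302713851 0.08439129997756563
[[ 0.41344013  0.07550849  0.07      ]
 [ 0.68271624  0.07830317  0.07      ]
 [ 0.68471975 -0.24333074  0.07      ]]
```

```bash
python3 -c "
from h import *
plan([.5045,-.0062,.085],-13.6)"
```

```text
t 1.75 pos [ 0.5046 -0.0244  0.2312] ty -10.94 lin [ 0.0179 -0.0035  0.1462] rot [-0.    0.01  2.66] F [ 1.   0.6 -1.4] T [ 0.03 -0.01  0.  ] w 0.416 j [-0.2  -0.24  1.89 -0.    1.5  -0.  ]
```

>>> apply_moves([
  {"linear": [0.0179, -0.0035, 0.04], "delta_rot": [0, 0, 2.7], "fingers": 150},
  {"linear": [0.0179, -0.0035, 0.08], "delta_rot": [0, 0, 2.7], "fingers": 150},
  {"linear": [0.0179, -0.0035, 0.11], "delta_rot": [0, 0, 2.7], "fingers": 150},
  {"linear": [0.0179, -0.0035, 0.12], "delta_rot": [0, 0, 2.7], "fingers": 150},
  {"linear": [0.0179, -0.0035, 0.125], "delta_rot": [0, 0, 2.7], "fingers": 150},
  {"linear": [0.0179, -0.0035, 0.128], "delta_rot": [0, 0, 2.7], "fingers": 150},
  {"linear": [0.0179, -0.0035, 0.128], "delta_rot": [0, 0, 2.7], "fingers": 150},
  {"linear": [0.0179, -0.0035, 0.128], "delta_rot": [0, 0, 2.7], "fingers": 150},
])

```text
time: 2.55
tool_pos: [0.506, -0.0054, 0.105]
tool_rot: [0.001, 0.786, 0.619, 0.001]
contact_force: [-0.5, -0.4, -0.7]
gripper_width: 0.413
```

```bash
python3 -c "
from h import *
plan([.5045,-.0062,.085],-13.6)
im=eyes.grab_frame('wrist');cv2.imwrite('pics/w2.png',im[:,:,::-1])"
```

```text
t 2.55 pos [ 0.506  -0.0054  0.105 ] ty -13.54 lin [-0.0011 -0.0013  0.02  ] rot [ 0.17 -0.01  0.06] F [-0.5 -0.4 -0.7] T [-0.   -0.02  0.02] w 0.413 j [-0.16 -0.12  2.    0.    1.26  0.08]
```

View pics/w2.png

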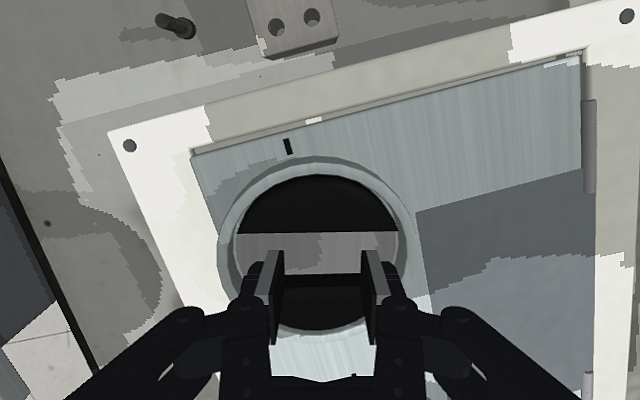

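```bash
python3 - <<'E'
from h import *
c=cam("wrist"); 
e=back(c,[[316.5,253],[316,232],[316,285],[234,250],[399,250],[316,175],[316,331]],.0972);print(e.round(4))
s=state();Rm=q2R(s['tool_rot']); print(((e-s['tool_pos'])@Rm).round(4))
im=cv2.imread("pics/w2.png")
cv2.imwrite("pics/w2z.png",cv2.resize(im[160:345,215:425],None,fx=3.2,fy=3.2,interpolation=cv2.INTER_CUBIC))
E
```

```text
[[ 0.5041 -0.0022  0.0972]
 [ 0.5065  0.0087  0.0972]
 [ 0.4995 -0.0197  0.0972]
 [ 0.4656  0.0087  0.0972]
 [ 0.5434 -0.0101  0.0972]
 [ 0.5133  0.0359  0.0972]
 [ 0.4927 -0.0473  0.0972]]
[[ 0.0026 -0.0025  0.0077]
 [ 0.0138 -0.0026  0.0077]
 [-0.0155 -0.0028  0.0076]
 [ 0.0043 -0.0424  0.0075]
 [ 0.0041  0.0376  0.0078]
 [ 0.0418 -0.0024  0.0077]
 [-0.0439 -0.003   0.0076]]
```

View pics/w2z.png

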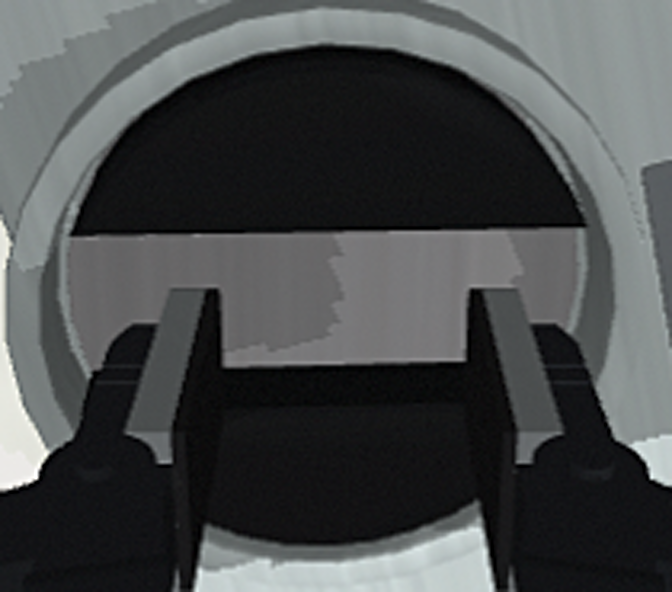

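>>> apply_moves([
  {"linear": [-0.001, -0.0025, 0.005], "delta_rot": [0, 0, 0], "fingers": 150},
  {"linear": [-0.001, -0.0025, 0.01], "delta_rot": [0, 0, 0], "fingers": 150},
  {"linear": [-0.001, -0.0025, 0.015], "delta_rot": [0, 0, 0], "fingers": 150},
  {"linear": [-0.001, -0.0025, 0.02], "delta_rot": [0, 0, 0], "fingers": 150},
  {"linear": [-0.001, -0.0025, 0.024], "delta_rot": [0, 0, 0], "fingers": 150},
  {"linear": [-0.001, -0.0025, 0.027], "delta_rot": [0, 0, 0], "fingers": 150},
  {"linear": [-0.001, -0.0025, 0.027], "delta_rot": [0, 0, 0], "fingers": 150},
  {"linear": [-0.001, -0.0025, 0.027], "delta_rot": [0, 0, 0], "fingers": 150},
])

```text
time: 3.4
tool_pos: [0.5021, -0.0055, 0.0764]
tool_rot: [-0.0, 0.785, 0.619, -0.0]
contact_force: [-2.0, -0.2, 2.8]
gripper_width: 0.415
```

```bash
python3 -c "
from h import *
plan([.5045,-.0062,.085],-13.6)
im=eyes.grab_frame('wrist');cv2.imwrite('pics/w3.png',im[:,:,::-1])"
```

```text
t 3.4 pos [ 0.5021 -0.0055  0.0764] ty -13.53 lin [-0.0002  0.0025 -0.0086] rot [-0.01 -0.    0.07] F [-2.  -0.2  2.8] T [ 0.06  0.33 -0.01] w 0.415 j [-0.16 -0.09  2.03  0.    1.21  0.08]
```

View pics/w3.png

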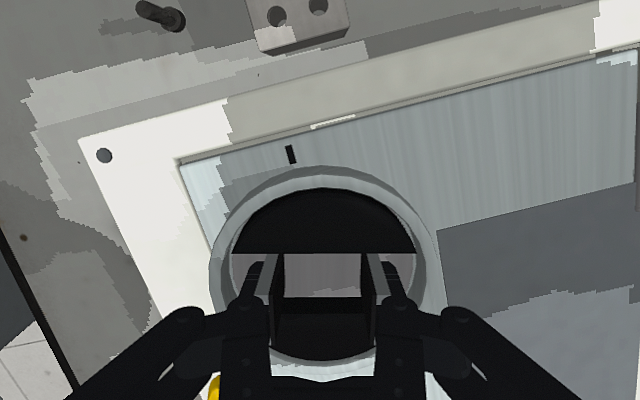

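>>> apply_moves([
  {"linear": [0, 0, 0.002], "delta_rot": [0, 0, 0], "fingers": 150},
  {"linear": [0, 0, 0.004], "delta_rot": [0, 0, 0], "fingers": 150},
  {"linear": [0, 0, 0.006], "delta_rot": [0, 0, 0], "fingers": 150},
  {"linear": [0, 0, 0.008], "delta_rot": [0, 0, 3], "fingers": 150},
  {"linear": [0, 0, 0.008], "delta_rot": [0, 0, 6], "fingers": 150},
  {"linear": [0, 0, 0.008], "delta_rot": [0, 0, 10], "fingers": 150},
  {"linear": [0, 0, 0.008], "delta_rot": [0, 0, 14], "fingers": 150},
  {"linear": [0, 0, 0.008], "delta_rot": [0, 0, 18], "fingers": 150},
])

```text
time: 4.25
tool_pos: [0.503, -0.0057, 0.0708]
tool_rot: [0.0, 0.873, 0.487, 0.0]
contact_force: [-7.2, 0.5, 16.7]
gripper_width: 0.412
```

```bash
python3 -c "
from h import *
plan([.5045,-.0062,.085],-99)
im=eyes.grab_frame('wrist');cv2.imwrite('pics/w4.png',im[:,:,::-1])"
```

```text
t 4.25 pos [ 0.503  -0.0057  0.0708] ty -31.67 lin [ 0.0004  0.0016 -0.0141] rot [ 5.000e-02 -2.000e-02  6.733e+01] F [-7.2  0.5 16.7] T [0.11 1.28 0.13] w 0.412 j [-0.16 -0.08  2.03 -0.    1.19  0.39]
```

View pics/w4.png

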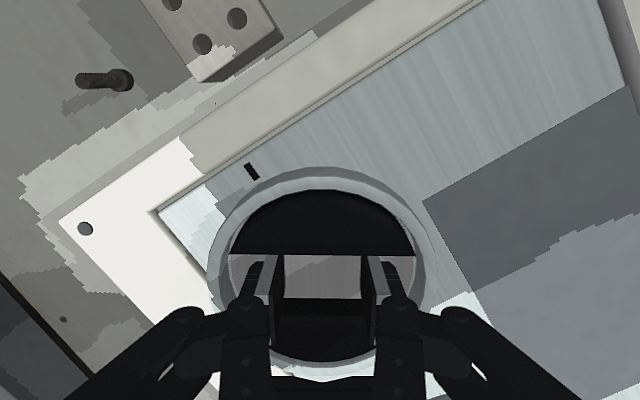

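>>> apply_moves([
  {"linear": [-0.0005, -0.001, 0], "delta_rot": [0, 0, 5], "fingers": 150},
  {"linear": [-0.0005, -0.001, 0], "delta_rot": [0, 0, 10], "fingers": 150},
  {"linear": [-0.0005, -0.001, 0], "delta_rot": [0, 0, 15], "fingers": 150},
  {"linear": [-0.0005, -0.001, 0], "delta_rot": [0, 0, 20], "fingers": 150},
  {"linear": [-0.0005, -0.001, 0], "delta_rot": [0, 0, 25], "fingers": 150},
  {"linear": [-0.0005, -0.001, 0], "delta_rot": [0, 0, 30], "fingers": 150},
  {"linear": [-0.0005, -0.001, 0], "delta_rot": [0, 0, 35], "fingers": 150},
  {"linear": [-0.0005, -0.001, 0], "delta_rot": [0, 0, 40], "fingers": 150},
])

```text
time: 5.1
tool_pos: [0.5034, -0.0066, 0.0709]
tool_rot: [0.002, 0.987, 0.159, 0.002]
contact_force: [-1.8, -3.5, 11.0]
gripper_width: 0.408
```

```bash
python3 -c "
from h import *
plan([.5045,-.0062,.085],-99)
im=eyes.grab_frame('wrist');cv2.imwrite('pics/w5.png',im[:,:,::-1])"
```

```text
t 5.1 pos [ 0.5034 -0.0066  0.0709] ty -71.71 lin [ 0.0012  0.0001 -0.0141] rot [ 0.18 -0.28 27.29] F [-1.8 -3.5 11. ] T [-0.39  0.31  0.17] w 0.408 j [-0.16 -0.08  2.03 -0.    1.19  1.09]
```

View pics/w5.png

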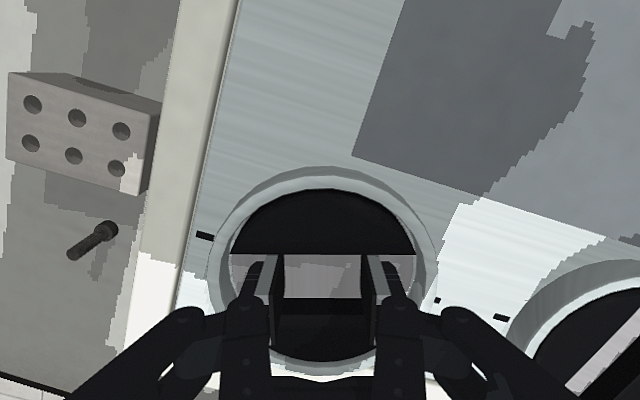

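>>> apply_moves([
  {"linear": [0, 0, 0.001], "delta_rot": [0, 0, 4], "fingers": 150},
  {"linear": [0, 0, 0.002], "delta_rot": [0, 0, 8], "fingers": 150},
  {"linear": [0, 0, 0.002], "delta_rot": [0, 0, 12], "fingers": 150},
  {"linear": [0, 0, 0.002], "delta_rot": [0, 0, 16], "fingers": 150},
  {"linear": [0, 0, 0.002], "delta_rot": [0, 0, 20], "fingers": 150},
  {"linear": [0, 0, 0.002], "delta_rot": [0, 0, 24], "fingers": 150},
  {"linear": [0, 0, 0.002], "delta_rot": [0, 0, 27], "fingers": 150},
  {"linear": [0, 0, 0.002], "delta_rot": [0, 0, 27], "fingers": 150},
])

```text
time: 5.95
tool_pos: [0.503, -0.0058, 0.0707]
tool_rot: [0.0, 0.997, -0.074, 0.001]
contact_force: [-10.2, 1.3, 24.0]
gripper_width: 0.415
```

```bash
python3 -c "
from h import *
plan([.5045,-.0062,.085],-99)
im=eyes.grab_frame('wrist');cv2.imwrite('pics/w6.png',im[:,:,::-1])"
```

```text
t 5.95 pos [ 0.503  -0.0058  0.0707] ty -98.49 lin [ 0.0016  0.0002 -0.0142] rot [ 0.03 -0.16  0.51] F [-10.2   1.3  24. ] T [0.2  1.69 0.3 ] w 0.415 j [-0.16 -0.08  2.03 -0.    1.19  1.56]
```

View pics/w6.png

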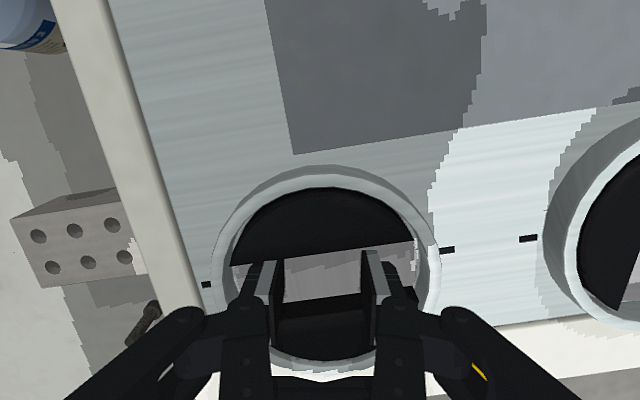

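>>> apply_moves([
  {"linear": [0, 0, 0], "delta_rot": [0, 0, 3], "fingers": 150},
  {"linear": [0, 0, 0], "delta_rot": [0, 0, 3], "fingers": 150},
  {"linear": [0, 0, -0.002], "delta_rot": [0, 0, -3], "fingers": 150},
  {"linear": [0, 0, -0.005], "delta_rot": [0, 0, -7], "fingers": 150},
  {"linear": [0, 0, -0.02], "delta_rot": [0, 0, -7], "fingers": 150},
  {"linear": [0, 0, -0.05], "delta_rot": [0, 0, -7], "fingers": 150},
  {"linear": [0, 0, -0.1], "delta_rot": [0, 0, -7], "fingers": 150},
  {"linear": [0, 0, -0.13], "delta_rot": [0, 0, -7], "fingers": 150},
])

```text
time: 6.8
tool_pos: [0.502, -0.0056, 0.2001]
tool_rot: [0.0, 1.0, -0.014, 0.002]
contact_force: [1.0, -0.6, 0.2]
gripper_width: 0.414
```

```bash
python3 -c "
from h import *
plan([.5045,-.145,.2],-8)
s=state()
im=eyes.grab_frame('wrist');cv2.imwrite('pics/w7.png',im[:,:,::-1])"
```

```text
t 6.8 pos [ 0.502  -0.0056  0.2001] ty -91.63 lin [0.0064 0.1393 0.0002] rot [  0.2   -0.17 -83.63] F [ 1.  -0.6  0.2] T [-0.05 -0.02  0.03] w 0.414 j [-0.16 -0.23  1.93 -0.    1.44  1.44]
```

View pics/w7.png

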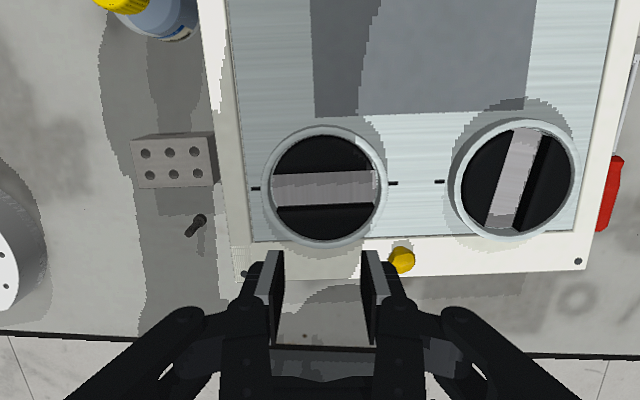

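>>> apply_moves([
  {"linear": [0.003, 0.15, 0.0], "delta_rot": [0, 0, -80], "fingers": 150},
  {"linear": [0.003, 0.15, 0.0], "delta_rot": [0, 0, -80], "fingers": 150},
  {"linear": [0.003, 0.15, 0.0], "delta_rot": [0, 0, -80], "fingers": 150},
  {"linear": [0.003, 0.15, 0.0], "delta_rot": [0, 0, -80], "fingers": 150},
  {"linear": [0.003, 0.15, 0.0], "delta_rot": [0, 0, -80], "fingers": 150},
  {"linear": [0.003, 0.15, 0.0], "delta_rot": [0, 0, -80], "fingers": 150},
  {"linear": [0.003, 0.15, 0.0], "delta_rot": [0, 0, -80], "fingers": 150},
  {"linear": [0.003, 0.15, 0.0], "delta_rot": [0, 0, -80], "fingers": 150},
])

```text
time: 7.65
tool_pos: [0.4998, -0.1555, 0.1961]
tool_rot: [-0.0, 0.844, 0.536, -0.0]
contact_force: [-0.5, -0.2, 0.1]
gripper_width: 0.413
```

```bash
python3 -c "
from h import *
plan([.505,-.1557,.105],-10)"
```

```text
t 7.65 pos [ 0.4998 -0.1555  0.1961] ty -25.2 lin [0.002  0.0048 0.0911] rot [-1.00e-02 -0.00e+00 -1.52e+01] F [-0.5 -0.2  0.1] T [-0.    0.03 -0.02] w 0.413 j [-0.44 -0.17  1.88  0.    1.43 -0.  ]
```

Rotate the rest and descend to just above the dial, as before.

>>> apply_moves([
  {"linear": [0.002, 0.005, 0.03], "delta_rot": [0, 0, -8], "fingers": 150},
  {"linear": [0.002, 0.005, 0.06], "delta_rot": [0, 0, -15], "fingers": 150},
  {"linear": [0.002, 0.005, 0.08], "delta_rot": [0, 0, -15], "fingers": 150},
  {"linear": [0.002, 0.005, 0.086], "delta_rot": [0, 0, -15], "fingers": 150},
  {"linear": [0.002, 0.005, 0.088], "delta_rot": [0, 0, -15], "fingers": 150},
  {"linear": [0.002, 0.005, 0.088], "delta_rot": [0, 0, -15], "fingers": 150},
  {"linear": [0.002, 0.005, 0.088], "delta_rot": [0, 0, -15], "fingers": 150},
  {"linear": [0.002, 0.005, 0.088], "delta_rot": [0, 0, -15], "fingers": 150},
])

```text
time: 8.45
tool_pos: [0.5062, -0.1561, 0.1098]
tool_rot: [0.001, 0.769, 0.64, 0.001]
contact_force: [-1.2, -0.1, -0.1]
gripper_width: 0.412
```

```bash
python3 -c "
from h import *
plan([.505,-.1557,.1],-10)
im=eyes.grab_frame('wrist');cv2.imwrite('pics/w8.png',im[:,:,::-1])
im=im[150:350,210:430,::-1];cv2.imwrite('pics/w8z.png',cv2.resize(im,None,fx=3,fy=3,interpolation=cv2.INTER_CUBIC))"
```

```text
t 8.45 pos [ 0.5062 -0.1561  0.1098] ty -10.45 lin [ 0.0002 -0.0013  0.0098] rot [ 0.14  0.03 -0.45] F [-1.2 -0.1 -0.1] T [ 0.05 -0.    0.02] w 0.412 j [-0.44 -0.07  1.94  0.    1.26 -0.26]
```

View pics/w8z.png

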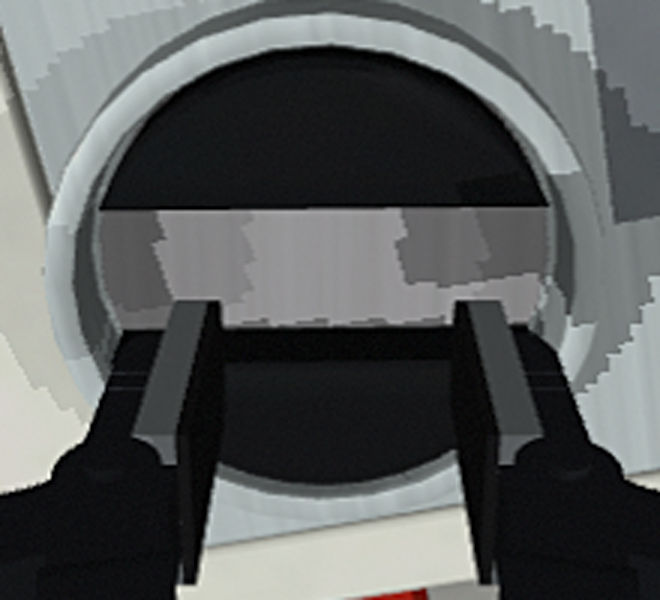

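```bash
python3 - <<'E'
from h import *
c=cam("wrist"); s=state();Rm=q2R(s['tool_rot'])
z=np.array([[324,47],[324,487],[324,208],[324,360],[98,260],[552,260]])/3+[210,150]-.3
e=back(c,z,.088);print(((e-s['tool_pos'])@Rm).round(4))
E
```

```text
[[ 0.0428 -0.0018  0.0215]
 [-0.0424 -0.0023  0.0215]
 [ 0.0146 -0.002   0.0215]
 [-0.015  -0.0021  0.0215]
 [ 0.0049 -0.0413  0.0214]
 [ 0.0048  0.0377  0.0216]]
```

>>> apply_moves([
  {"linear": [0, -0.002, 0.01], "delta_rot": [0, 0, 0], "fingers": 150},
  {"linear": [0, -0.002, 0.02], "delta_rot": [0, 0, 0], "fingers": 150},
  {"linear": [0, -0.002, 0.027], "delta_rot": [0, 0, 0], "fingers": 150},
  {"linear": [0, -0.002, 0.032], "delta_rot": [0, 0, 0], "fingers": 150},
  {"linear": [0, -0.002, 0.036], "delta_rot": [0, 0, 0], "fingers": 150},
  {"linear": [0, -0.002, 0.038], "delta_rot": [0, 0, 0], "fingers": 150},
  {"linear": [0, -0.002, 0.038], "delta_rot": [0, 0, 3], "fingers": 150},
  {"linear": [0, -0.002, 0.038], "delta_rot": [0, 0, 6], "fingers": 150},
])

```text
time: 9.3
tool_pos: [0.5041, -0.1561, 0.0714]
tool_rot: [0.001, 0.801, 0.598, -0.0]
contact_force: [-2.1, -1.1, 3.6]
gripper_width: 0.409
```

```bash
python3 -c "
from h import *
plan([.505,-.1557,.07],-98)
im=eyes.grab_frame('wrist');cv2.imwrite('pics/w9.png',im[:,:,::-1])"
```

```text
t 9.3 pos [ 0.5041 -0.1561  0.0714] ty -16.54 lin [0.0006 0.0008 0.0014] rot [ 0.12  0.   81.46] F [-2.1 -1.1  3.6] T [-0.25  0.3   0.01] w 0.409 j [-0.44 -0.02  1.97 -0.    1.19 -0.15]
```

View pics/w9.png

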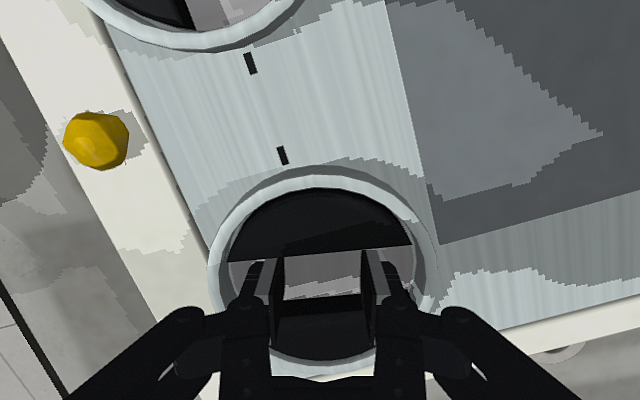

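Fingers are in the right slot, with the left dial held at top left. Press 3 mm more and turn.

>>> apply_moves([
  {"linear": [0, 0, 0.002], "delta_rot": [0, 0, 4], "fingers": 150},
  {"linear": [0, 0, 0.003], "delta_rot": [0, 0, 9], "fingers": 150},
  {"linear": [0, 0, 0.003], "delta_rot": [0, 0, 14], "fingers": 150},
  {"linear": [0, 0, 0.003], "delta_rot": [0, 0, 20], "fingers": 150},
  {"linear": [0, 0, 0.003], "delta_rot": [0, 0, 26], "fingers": 150},
  {"linear": [0, 0, 0.003], "delta_rot": [0, 0, 32], "fingers": 150},
  {"linear": [0, 0, 0.003], "delta_rot": [0, 0, 38], "fingers": 150},
  {"linear": [0, 0, 0.003], "delta_rot": [0, 0, 44], "fingers": 150},
])

```text
time: 10.15
tool_pos: [0.5047, -0.1568, 0.0709]
tool_rot: [0.002, 0.967, 0.254, 0.0]
contact_force: [-6.0, -1.2, 15.3]
gripper_width: 0.417
```

```bash
python3 -c "
from h import *
plan([.505,-.1557,.07],-100)"
```

```text
t 10.15 pos [ 0.5047 -0.1568  0.0709] ty -60.6 lin [ 0.0008 -0.0008  0.0008] rot [ 0.18 -0.07 39.4 ] F [-6.  -1.2 15.3] T [0.   1.21 0.12] w 0.417 j [-0.44 -0.02  1.97 -0.    1.19  0.62]
```

>>> apply_moves([
  {"linear": [0, 0, 0.001], "delta_rot": [0, 0, 6], "fingers": 150},
  {"linear": [0, 0, 0.001], "delta_rot": [0, 0, 12], "fingers": 150},
  {"linear": [0, 0, 0.001], "delta_rot": [0, 0, 18], "fingers": 150},
  {"linear": [0, 0, 0.001], "delta_rot": [0, 0, 24], "fingers": 150},
  {"linear": [0, 0, 0.001], "delta_rot": [0, 0, 30], "fingers": 150},
  {"linear": [0, 0, 0.001], "delta_rot": [0, 0, 36], "fingers": 150},
  {"linear": [0, 0, 0.001], "delta_rot": [0, 0, 40], "fingers": 150},
  {"linear": [0, 0, 0.001], "delta_rot": [0, 0, 41], "fingers": 150},
])

```text
time: 10.95
tool_pos: [0.504, -0.1566, 0.0708]
tool_rot: [0.001, 0.995, -0.099, -0.0]
contact_force: [-13.5, 1.7, 24.0]
gripper_width: 0.418
```

```bash
python3 -c "
from h import *
plan([.505,-.1557,.07],-100)
im=eyes.grab_frame('wrist');cv2.imwrite('pics/w10.png',im[:,:,::-1])"
```

```text
t 10.95 pos [ 0.504  -0.1566  0.0708] ty -101.31 lin [ 0.0008 -0.0011  0.0008] rot [ 0.15  0.04 -1.31] F [-13.5   1.7  24. ] T [0.38 2.17 0.92] w 0.418 j [-0.44 -0.02  1.97 -0.    1.19  1.33]
```

View pics/w10.png

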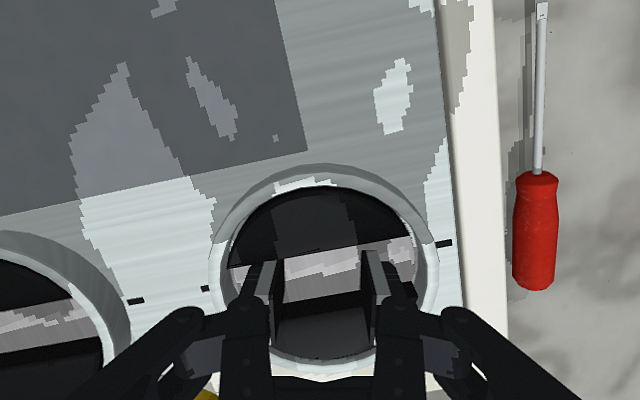

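At the stop (moment 0.9 N m, slot in line with the marks). Back off and lift.

>>> apply_moves([
  {"linear": [0, 0, 0], "delta_rot": [0, 0, -3], "fingers": 150},
  {"linear": [0, 0, -0.002], "delta_rot": [0, 0, -7], "fingers": 150},
  {"linear": [0, 0, -0.005], "delta_rot": [0, 0, -10], "fingers": 150},
  {"linear": [0, 0, -0.02], "delta_rot": [0, 0, -10], "fingers": 150},
  {"linear": [0, 0, -0.05], "delta_rot": [0, 0, -10], "fingers": 150},
  {"linear": [0, 0, -0.1], "delta_rot": [0, 0, -10], "fingers": 150},
  {"linear": [0, 0, -0.15], "delta_rot": [0, 0, -10], "fingers": 150},
  {"linear": [0, 0, -0.15], "delta_rot": [0, 0, -10], "fingers": 150},
])

```text
time: 11.8
tool_pos: [0.5075, -0.1572, 0.2264]
tool_rot: [0.003, 1.0, -0.013, 0.007]
contact_force: [0.2, 0.4, 0.1]
gripper_width: 0.408
```

```bash
python3 -c "
from h import *
plan([.505,-.08,.25],-91)
im=eyes.grab_frame('wrist');cv2.imwrite('pics/w11.png',im[:,:,::-1])
im=eyes.grab_frame('scene');cv2.imwrite('pics/s11.png',cv2.resize(im[120:270,250:470,::-1],None,fx=3.5,fy=3.5))"
```

```text
t 11.8 pos [ 0.5075 -0.1572  0.2264] ty -91.47 lin [-0.0042 -0.0769 -0.0241] rot [ 0.37 -0.85 -0.47] F [0.2 0.4 0.1] T [ 0.02  0.01 -0.  ] w 0.408 j [-0.44 -0.18  1.84  0.    1.46  1.16]
```

View pics/w11.png

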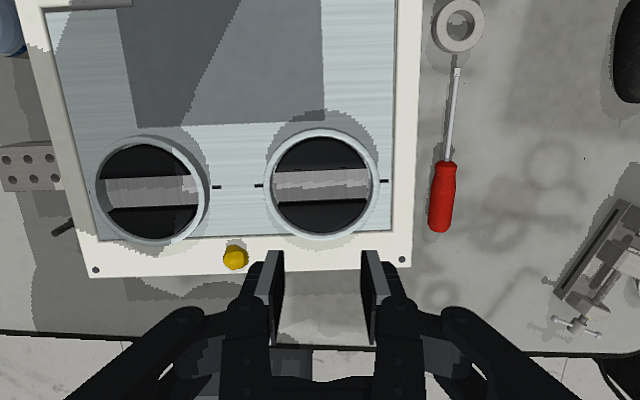

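View pics/s11.png

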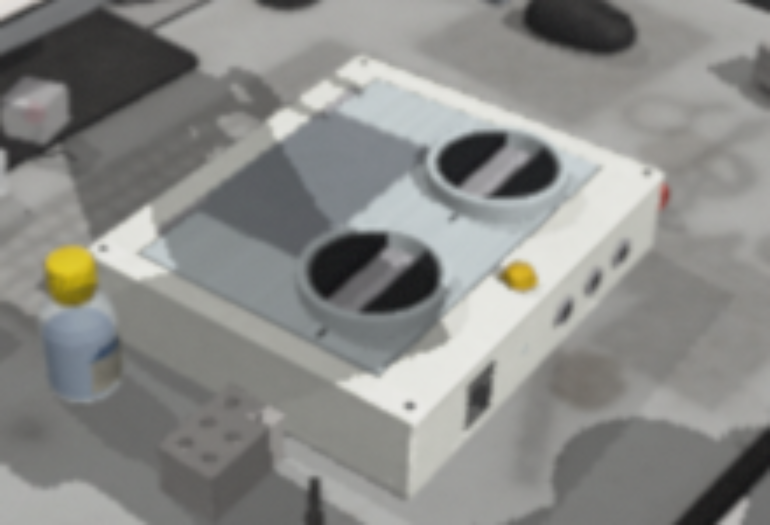

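```bash
python3 - <<'E'
import cv2
im=cv2.imread("pics/w11.png")
cv2.imwrite("pics/w11z.png",cv2.resize(im[120:250,85:395],None,fx=2.58,fy=2.58,interpolation=cv2.INTER_CUBIC))
E
```

```text
(no output)
```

View pics/w11z.png

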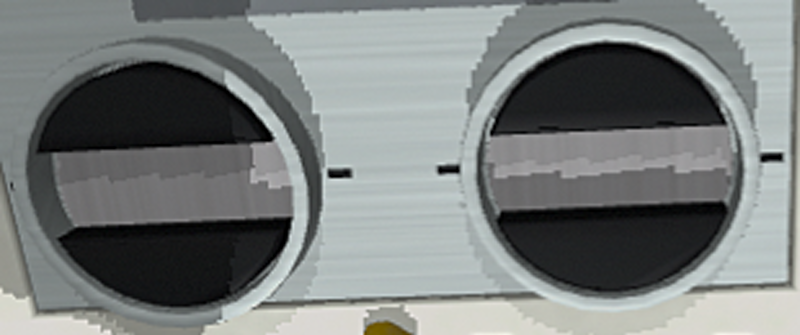

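```bash
python3 -c "
from plant import *
s=state();print(s['time'],s['contact_force'],s['joint_vel']);print(job_done())"
```

```text
11.9 [-0.67927268  0.14428783  0.64409667] [-0.00143701  0.03455963  0.0660705  -0.00280709 -0.00229254 -0.00115792]
the job is handed in; nothing more can be done
None
```

I locked both fasteners and handed the job in at 11.9 s of the 54 s allowed. With the gripper part-open, I put both fingertips in each slot and turned it clockwise while pressing down. The press was about 11–24 N on the left fastener and 4–24 N on the right.

- **Fasteners:** in the last wrist picture, both slots lie across the box, within about 2° of the panel's front edge and parallel to the marks. I clearly felt the stop on the right fastener (0.9 N m). On the left, my last reading was only 0.3 N m, so I relied on the slot's alignment there.
- **Panel:** it looks flush in the last pictures with the tool about 14 cm above the dials. I judged this by eye and did not measure the angle.
- **Things standing around:** the ones in view appear where they were. The marker was not in the last pictures I viewed, but the arm never went near it.
- **Measurements that disagreed:** the first top-camera and wrist estimates of the left dial differed by about 4 mm. I settled this with a closer wrist picture before going into the slot.
- **Robot:** the force was near zero when I handed in, and the tool was touching nothing.

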